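Second drilling template on the sprung hook

TASK

Take the wide drilling template out of the wooden rack and hang it on the bench hook in front of the narrow template that already hangs there: pass its slot over the upturned tip, push the narrow one back against the sprung plate with it, bring it down behind the tip until it sits on the rod, and let go. Push and press gently, keep the narrow template hanging on the rod, and leave the other things where they are.

Things in the scene. Friction and masses are not known exactly. Their poses are not given: they have to be found in the camera images.
- wide_c (a point): Centre of the wide template, to be hung: upright aluminium plate 60 mm wide (y), 160 tall (z), 8 thick (x), 0.15 to 0.27 kg. On its middle line a through slot 16 mm wide, from 16 to 60 mm above this point (its upper end 20 mm below the top edge). Front and back alike. Stands in either slot of the rack; take it from above by its two side edges, 60 mm apart, near the top.
- narrow_c (a point): Centre of the narrow template already on the hook: steel plate 38 mm wide (y), 140 tall (z), 6 thick (x), 0.2 kg, the rod passing through a slot in its upper part (place and length of the slot not given). It hangs with about 2 mm of play along the rod, between the upturned tip in front and the sprung plate behind.
- stand: Hook stand bolted to the bench; origin under its 28 mm square column at bench level, z up; the hook points along its -x, roughly to the robot. Its head, a 42 mm block (x -21 to 21 mm) with a 24 mm sleeve to x = -42 mm, is clamped at a height that is not measured: rod's upper side 209 to 227 mm above the bench, to be felt for or seen. Nothing is over 26 mm above the rod's upper side.
- rack: Plywood rack, fixed, 128 (x) by 100 (y) by 45 mm (z); origin at its underside centre. Two slots along its y, 10 mm wide, 35 mm deep, centred at x = -34 and +34 mm; one holds the wide template, the other a blank plate.
- blank_c (a point): Bystander: centre of a dark steel blank plate, 50 mm wide (y), 100 mm tall, 8 mm thick, without slot, in the other slot of the rack.
- offcut: Bystander: loose wooden offcut 50 by 90 by 32 mm, origin at its underside centre.
- can: Bystander: plain steel can, 52 mm in diameter and 100 mm tall, origin at its underside centre.
- under_tip (a point): Point at bench level straight below the axis of the hook's upturned tip (110 mm along -x from the stand's origin); axes as the stand. The rod, 8 mm in diameter, runs level from the head to here at y = 0; the tip, 8 mm thick (4 mm either way from this point in x), turns up from its end to a rounded top 12 mm above the rod's upper side.
- presser (a joint): How far (m) the sprung plate has been pushed back (+x of the stand). It is 36 by 36 mm, centred on the rod; at rest (0) its front face is 12 mm behind the tip's axis. It pushes forward with 3.5 N at rest and 0.7 N more for each mm, and stops hard at 14 mm (13 N). Both templates fit behind the tip once it is back 6 mm or more.
There are look-alikes about, which are no part of the job. Leave any purple look-alike of the part that bears narrow_c alone. Of the things shaped like the part that bears wide_c, the aluminium one is meant.

How it is judged:
By the outcome, as a careful person would: the job done as asked, in the order asked, and still so for the second after the job is handed in, with the robot touching nothing.
It also fails if it takes over 72 s, if anything falls off the work surface, if the arm or the gripper's body presses on something with over 40 N, if the wrist force passes 120 N, or if a joint passes its speed limit or range.

ROBOT

A 7-joint arm with a two-finger parallel gripper is mounted at the origin on the work surface. World frame = base frame: x ahead of the robot, y to its left, z up, the work surface at z = 0. Lengths are in m, angles in degrees, forces in N, time in s.
With the tool pointing down it reaches from about 0.425 to 0.875 m from the base axis. Payload 4.7 kg.
Tool frame: the origin (TCP) lies on the mounting face of the last link; the fingertips stand 182 mm ahead of it and the grasp point (between the pads) lies 164 mm ahead of it; z points along the fingers, y is the line along which they close (so a half turn about z gives the same grasp; the last joint's range is limited). The gripper opens to 87 mm and grips with 3 to 60 N. Pads are 19 mm wide; open, the fingers measure 117 mm over their backs; the gripper's body (75 mm by 190 mm) begins 51 mm behind the grasp point.
Start: joints at [71.224, 18.392, -4.016, 83.108, 1.295, 78.541, -3.26], TCP at [0.218, -0.612, 0.405] pointing down, gripper open.
Joint ranges: [-163.93, 163.93], [-17.29, 119.83], [-79.2, 71.16], [3.27, 140.29], [-89.18, 269.18], [5.43, 117.66], [-154.24, 154.24]. Speed limits (degrees/s): [147.25, 147.25, 180, 180, 180, 180, 180].

INTERFACE

Orientations are given as [roll, pitch, yaw] about the fixed x, y, z axes, in that order (R = Rz(yaw) Ry(pitch) Rx(roll)).
In Python, from cell import env gives the robot as it stands.
- The arm moves only by the tool servo_tool, never from a script. Its argument "plan" is a list of rows, each an object with "xyz": the shift along the tool's x, y, z in cm, a list of three; "twist": the turn, a rotation vector about the tool's x, y, z in degrees, a list of three; "jaw": the closure, from 0 (fully open) to 1 (shut). In form: [{"xyz": [x, y, z], "twist": [wx, wy, wz], "jaw": jaw}, ...]. A call has 1 to 10 rows; each row is the pose to reach, as a shift and turn from the pose commanded when the call began, along the tool's axes at that moment; what a row does not reach only later rows make up. A row lasts 1/12 s, in which the tool goes at most 41.7 mm and 7.16 degrees, less where a joint would pass 70% of its speed; a pose out of reach is approached as far as the arm can. A call with a gripper value outside its range is refused whole. The fingers move at their own pace and stop on an object; "newtons" is the grip in N (left out, the last holds). Time passes only in rows, so rows that repeat a pose let the fingers close. It gives the time, the measured TCP pose, the force, the opening and the grip force at its end, in the units of the state.
- env.get_obs(): the state, without advancing time (a new reading comes with each control period).
- env.read_camera(name): name is "side" or "top" or "wrist"; returns a dict with "img" (384x512x3 uint8, red, green, blue), "camera_matrix" (3x3 intrinsics, pixels), "R" (3x3) and "t" (3): a world point X has camera coordinates R X + t. Camera axes: x right, y down, z forward; pixel columns grow to the right and rows downward; lengths in m; the calibration is good to about 2 mm. A picture is of the moment at which its call begins. There is no depth.
- env.sign_off(): hands the job in; it is judged then, once.
The state is a dict: "time_s": time; "qpos": joint angles; "joint_velocities": joint speeds; "effort": joint torques, N m; "tool_pos": TCP position; "tool_rot": TCP orientation; "force": force on the tool from outside, world axes, zero at the start; "wrist_torque": the same for the moment, N m; "grip_width": finger opening in m; "grasp_force": force on a finger pad.
Only numpy, scipy, OpenCV 4.12 (cv2) and the standard library are available. Lean on these libraries where they do the work, as an engineer would, in place of code of your own. Each camera call takes 0.05 s, during which the arm holds its last target. There are 200 camera calls.

## Working session

There is one attempt and no reset: what is moved stays moved. The work goes in short steps, Python scripts to look and compute and a tool call to move; the robot and the scene stay as the last step left them, time stands still between calls to the robot, and variables do not carry over. Pictures are saved under pics/ and viewed, at most 10 in all, crops included, and the job is handed in when it is done.

Besides the shell and the picture viewer there is one more tool, called in YAML: its name, and indented under it one key for each argument. servo_tool: Moves the arm, as the interface text tells. Its arguments: {"type":"object","properties":{"plan":{"type":"array","items":{"type":"object","properties":{"xyz":{"type":"array","items":{"type":"number"}},"twist":{"type":"array","items":{"type":"number"}},"jaw":{"type":"number"}}}},"newtons":{"type":"number"}},"required":["plan"]}

```bash
ls; mkdir -p pics
cat > h.py <<'E'
import numpy as np, cv2
from cell import env
def snap(name,fn,crop=None,scale=1):
    c=env.read_camera(name); im=c["img"][:,:,::-1]
    np.savez('pics/'+fn+'.npz',K=c["camera_matrix"],R=c["R"],t=c["t"],img=c["img"])
    if crop: x0,y0,x1,y1=crop; im=im[y0:y1,x0:x1]
    if scale!=1: im=cv2.resize(im,None,fx=scale,fy=scale,interpolation=cv2.INTER_CUBIC)
    cv2.imwrite('pics/'+fn+'.png',im); return c
def load(fn): return np.load('pics/'+fn+'.npz')
def ray(c,uv):
    d=np.linalg.inv(c["K"])@np.array([uv[0],uv[1],1.]); R=c["R"]
    return -R.T@c["t"], R.T@d
def atz(c,uv,z):
    o,d=ray(c,uv); return o+d*(z-o[2])/d[2]
def tri(a,ua,b,ub):
    o1,d1=ray(a,ua);o2,d2=ray(b,ub)
    s=np.linalg.lstsq(np.c_[d1,-d2],o2-o1,rcond=None)[0]
    p,q=o1+s[0]*d1,o2+s[1]*d2
    return (p+q)/2,np.linalg.norm(p-q)
def proj(c,X):
    p=c["K"]@(c["R"]@np.array(X)+c["t"]); return p[:2]/p[2]
E
python3 - <<'E'
from h import *
for n in("top","side"):
    c=snap(n,n+'0',scale=1.5); print(n,-c["R"].T@c["t"],c["R"][2])
print(env.get_obs())
E
```

```text
pics
top [0.41366744 0.03815847 0.83450629] [ 0.24120456 -0.03946614 -0.96967148]
side [ 0.50625384 -0.70204302  0.64058998] [ 0.06840011  0.84025819 -0.53785462]
{'time_s': 0.1, 'qpos': array([71.22288886, 18.43472265, -4.01494873, 83.16708144,  1.29547436,
       78.54059167, -3.26134761]), 'joint_velocities': array([-0.03002338, -0.06050078,  0.07060251, -0.1559102 , -0.05657239,
        0.09350298, -0.06434647]), 'effort': array([-1.85292788e-04, -4.92573774e+01, -4.05733846e-01, -3.13398063e+01,
       -6.40385505e-02,  3.94623179e-02,  8.78352716e-05]), 'tool_pos': array([ 0.21778638, -0.61224029,  0.40377884]), 'tool_rot': array([-1.79902858e+02,  6.05475282e-03,  1.95848864e+01]), 'force': array([ 0.47447315, -0.21758718,  0.34847645]), 'wrist_torque': array([ 0.03917616,  0.00576383, -0.01653702]), 'grasp_force': 0.0, 'grip_width': 0.08720309023058931}
```

View pics/top0.png

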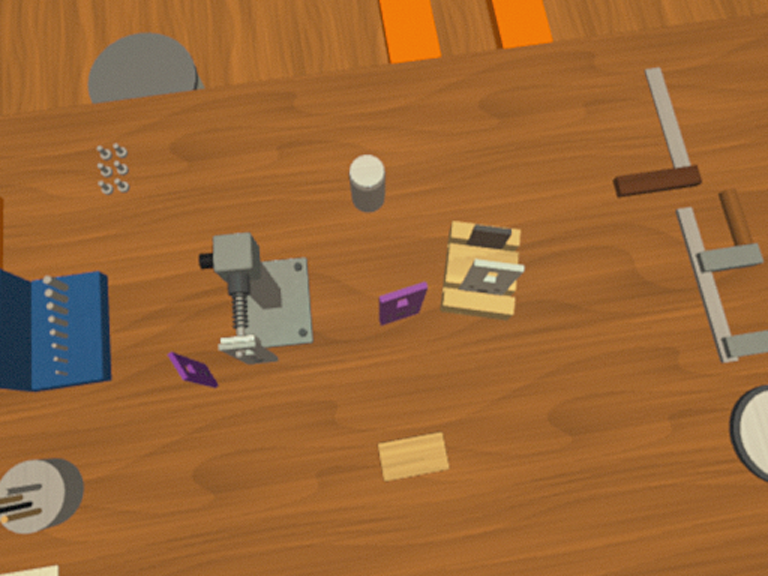

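View pics/side0.png

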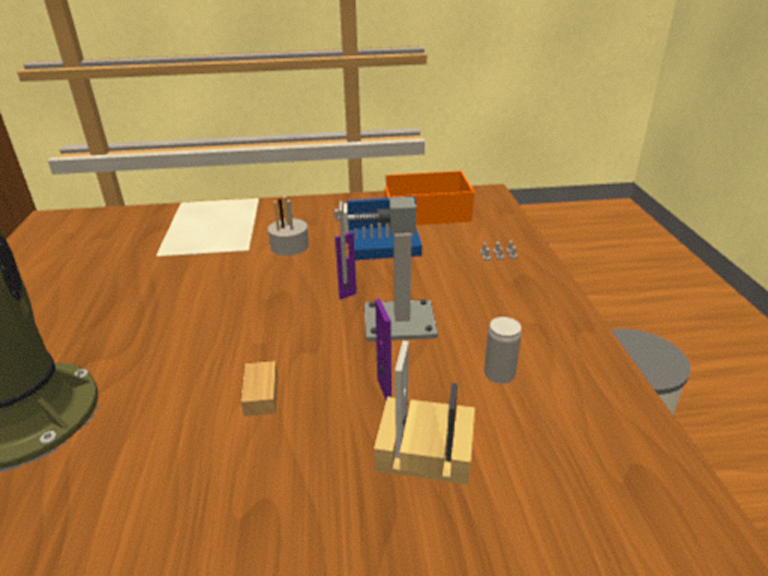

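Candidates for the wide template (1.5x pixels):
- Light grey plate in the rack: top (497,268), side (402,400).
- Purple plates standing on the bench: top (403,303) and (193,370).
- Dark blank in the other rack slot: top (490,236).
- Grey narrow plate on the hook: top (240,345).

I choose the light aluminium plate in the rack and will check it in a close crop.

Run:
```python
from h import *
t=load('top0')['img'][:,:,::-1]; s=load('side0')['img'][:,:,::-1]
cv2.imwrite('pics/topc.png',cv2.resize(t[140:270,110:360],None,fx=3.2,fy=3.2,interpolation=cv2.INTER_CUBIC))
a=cv2.resize(s[120:220,215:315],None,fx=4,fy=4,interpolation=cv2.INTER_CUBIC)
b=cv2.resize(s[195:325,240:330],None,fx=4,fy=4,interpolation=cv2.INTER_CUBIC)
o=np.zeros((520,760,3),np.uint8);o[:400,:400]=a;o[:,400:]=b;cv2.imwrite('pics/sidec.png',o)
```

```text
(no output)
```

View pics/topc.png

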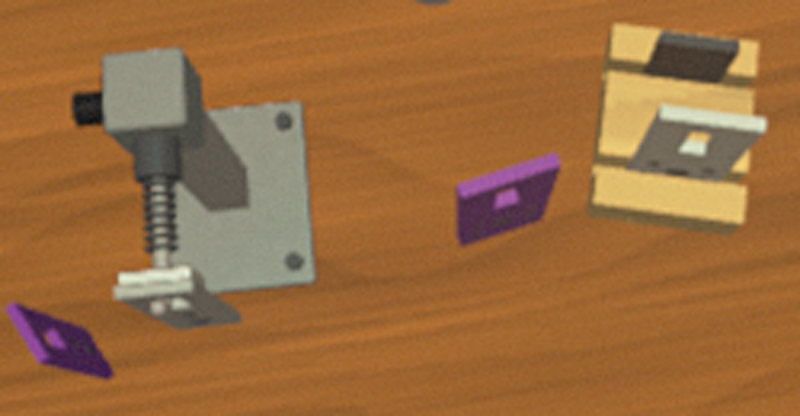

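View pics/sidec.png

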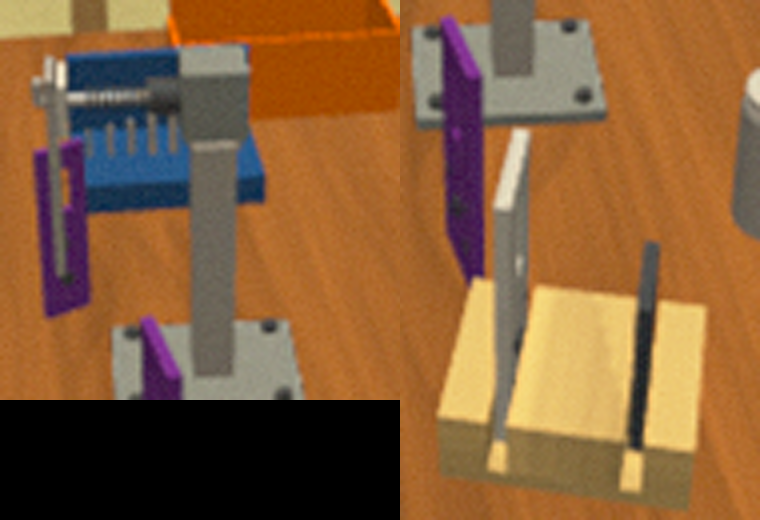

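The chosen part is the light plate in the rack's near slot: top edge at crop (660–766, 106–131), slot visible. The narrow template hangs on the hook at crop (155,285), with a purple look-alike standing beside it at (60,340).

Run:
```python
from h import *
np.set_printoptions(precision=4,suppress=True)
T=load('top0');S=load('side0')
f=lambda p:np.array(p)/3.2+[110,140]-.35
l=lambda p:np.array(p)/4+[215,120]-.4
r=lambda p:(np.array(p)-[400,0])/4+[240,195]-.4
q=[atz(T,f(p),.17) for p in[(663,106),(766,118),(763,131),(660,118)]]
print('wide',np.mean(q,0),[np.round(x,4) for x in q], 'yaw',[np.degrees(np.arctan2(*(a-b)[[0,1]])) for a,b in((q[0],q[1]),(q[3],q[2]))])
a,b=tri(T,f((764,124)),S,r((505,205)));print('wide top near corner',a,b)
rk=[atz(T,f(p),.045) for p in[(612,24),(758,42),(744,224),(592,205)]];print('rack',np.mean(rk,0),rk)
for p,s in(((183,48),(248,66)),((187,125),(186,71)),((107,130),(180,50)),((103,55),(240,46))): print('head',tri(T,f(p),S,l(s)))
base=[atz(T,f(p),.008) for p in[(302,102),(314,282)]];print('base',base)
for nm,pt in(('p1',[(8,305),(40,362)]),('p2',[(457,187),(559,156)])): print(nm,[atz(T,f(p),.15) for p in pt])
# rod far/near
print('tip side',l((40,92)),'rod', l((110,98)))
```

```text
wide [ 0.58   -0.1338  0.17  ] [array([ 0.5915, -0.1071,  0.17  ]), array([ 0.5755, -0.1636,  0.17  ]), array([ 0.5683, -0.1603,  0.17  ]), array([ 0.5848, -0.1041,  0.17  ])] yaw [np.float64(15.769199585545975), np.float64(16.32751573531608)]
wide top near corner [ 0.5731 -0.162   0.1693] 0.0014341557789997053
rack [ 0.6125 -0.1413  0.045 ] [array([ 0.6881, -0.1111,  0.045 ]), array([ 0.6599, -0.2078,  0.045 ]), array([ 0.5369, -0.1716,  0.045 ]), array([ 0.5649, -0.0746,  0.045 ])]
head (array([0.6386, 0.1453, 0.2486]), np.float64(0.0011397232160010391))
head (array([0.5998, 0.1479, 0.2462]), np.float64(0.00346624273027014))
head (array([0.6024, 0.1885, 0.2427]), np.float64(0.00035336808842436165))
head (array([0.6412, 0.1868, 0.2441]), np.float64(0.0018748288783619412))
base [array([0.6769, 0.1099, 0.008 ]), array([0.5483, 0.1175, 0.008 ])]
p1 [array([0.5387, 0.2756, 0.15  ]), array([0.5041, 0.2601, 0.15  ])]
p2 [array([0.5672, 0.0155, 0.15  ]), array([ 0.5764, -0.0459,  0.15  ])]
tip side [224.6 142.6] rod [242.1 144.1]
```

```bash
cat >> h.py <<'E'
from scipy.spatial.transform import Rotation as Ro
def go(x,y,z,yaw):
    o=env.get_obs(); R0=Ro.from_euler('xyz',o["tool_rot"],degrees=True); R1=Ro.from_euler('xyz',[180,0,yaw],degrees=True)
    d=R0.inv().apply(np.array([x,y,z])-o["tool_pos"])*100; w=(R0.inv()*R1).as_rotvec(degrees=True)
    print('xyz',d.round(2),'twist',w.round(2),'t',o["time_s"])
E
python3 - <<'E'
from h import *
go(.58,-.134,.42,-16)
T=load('top0');S=load('side0')
l=lambda p:np.array(p)/4+[215,120]-.4
u=np.array([np.cos(np.radians(-3.5)),np.sin(np.radians(-3.5)),0]);n=np.array([-u[1],u[0],0]);c=np.array([.6205,.167,0])
for p in((40,80),(33,92),(42,105),(100,94),(110,103),(56,60),(62,270),(148,80),(148,115)):
    o,d=ray(S,l(p));s=n@(c-o)/(n@d);X=o+s*d;print(p,'stand x',u@(X-c),'z',X[2])
E
```

```text
xyz [ 50.16 -32.92  -1.57] twist [-0.09  0.04 35.58] t 0.1
(40, 80) stand x -0.10812558276044902 z 0.2346173832856155
(33, 92) stand x -0.11299166677810235 z 0.22656247411848868
(42, 105) stand x -0.10789196707347447 z 0.21736289435191314
(100, 94) stand x -0.07108751687301412 z 0.22361815236573268
(110, 103) stand x -0.06502653098647536 z 0.21714425261382486
(56, 60) stand x -0.09743151932451492 z 0.2477870970101168
(62, 270) stand x -0.10165936399647166 z 0.09429416654120948
(148, 80) stand x -0.04071418639333169 z 0.23212571814826172
(148, 115) stand x -0.04123725834002449 z 0.2078442642180039
```

servo_tool:
  plan:
    - {"xyz":[4,-2.6,-0.4],"twist":[0,0,4]}
    - {"xyz":[8,-5.3,-0.8],"twist":[0,0,8]}
    - {"xyz":[11,-7.2,-1],"twist":[0,0,12]}
    - {"xyz":[14,-9.2,-1.6],"twist":[0,0,16]}
    - {"xyz":[17,-11.2,-1.6],"twist":[0,0,20]}
    - {"xyz":[20,-13.2,-1.6],"twist":[0,0,24]}
    - {"xyz":[23,-15.2,-1.6],"twist":[0,0,28]}
    - {"xyz":[26,-17.2,-1.6],"twist":[0,0,32]}
    - {"xyz":[29,-19.2,-1.6],"twist":[0,0,35.6]}
    - {"xyz":[32,-21,-1.6],"twist":[0,0,35.6]}

```text
validation failed for argument at $.pl...
```

```bash
python3 -c "
from h import *
print(env.get_obs()['tool_pos']);go(.58,-.134,.42,-16)"
```

```text
[ 0.21778638 -0.61224029  0.40377884]
xyz [ 50.16 -32.92  -1.57] twist [-0.09  0.04 35.58] t 0.1
```

servo_tool:
  plan:
    - {"xyz":[4,-2.6,-0.4],"twist":[0,0,4],"jaw":0}
    - {"xyz":[8,-5.3,-0.8],"twist":[0,0,8],"jaw":0}
    - {"xyz":[11,-7.2,-1],"twist":[0,0,12],"jaw":0}
    - {"xyz":[14,-9.2,-1.6],"twist":[0,0,16],"jaw":0}
    - {"xyz":[17,-11.2,-1.6],"twist":[0,0,20],"jaw":0}
    - {"xyz":[20,-13.2,-1.6],"twist":[0,0,24],"jaw":0}
    - {"xyz":[23,-15.2,-1.6],"twist":[0,0,28],"jaw":0}
    - {"xyz":[26,-17.2,-1.6],"twist":[0,0,32],"jaw":0}
    - {"xyz":[29,-19.2,-1.6],"twist":[0,0,35.6],"jaw":0}
    - {"xyz":[32,-21,-1.6],"twist":[0,0,35.6],"jaw":0}

```text
time_s: 0.93
tool_pos: [0.4496, -0.3054, 0.4206]
tool_rot: [180.0, 0.0, -16.2]
force: [0.9, -1.0, 0.4]
grip_width: 0.0865
grasp_force: 0.0
```

```bash
python3 -c "
from h import *
print(env.get_obs()['tool_pos']);go(.58,-.134,.42,-16)"
```

```text
[ 0.44956472 -0.30535832  0.42055962]
xyz [  7.76 -20.09   0.05] twist [ 0.    0.03 -0.16] t 0.9333
```

servo_tool:
  plan:
    - {"xyz":[1.4,-3.6,0],"twist":[0,0,0],"jaw":0}
    - {"xyz":[2.7,-7.2,0],"twist":[0,0,0],"jaw":0}
    - {"xyz":[4.1,-10.8,0],"twist":[0,0,0],"jaw":0}
    - {"xyz":[5.5,-14.4,0],"twist":[0,0,0],"jaw":0}
    - {"xyz":[6.9,-18,0],"twist":[0,0,0],"jaw":0}
    - {"xyz":[7.7,-20,0],"twist":[0,0,0],"jaw":0}
    - {"xyz":[7.7,-20,0],"twist":[0,0,0],"jaw":0}
    - {"xyz":[7.7,-20,0],"twist":[0,0,0],"jaw":0}

```text
time_s: 1.6
tool_pos: [0.5786, -0.1347, 0.4201]
tool_rot: [-180.0, 0.1, -15.8]
force: [0.3, -0.7, -0.4]
grip_width: 0.0868
grasp_force: 0.0
```

```bash
python3 -c "
from h import *
c=snap('wrist','w1',scale=1.5);o=env.get_obs();print(o['tool_pos'],o['tool_rot'],-c['R'].T@c['t'],c['R'])"
```

```text
[ 0.57795751 -0.13659118  0.42009349] [ 1.79951357e+02  7.57605281e-02 -1.59963831e+01] [ 0.65775183 -0.15690794  0.39981607] [[-0.27274995 -0.96208391 -0.00141992]
 [-0.91900937  0.26010111  0.29625865]
 [-0.28465635  0.08210945 -0.95510669]]
```

View pics/w1.png

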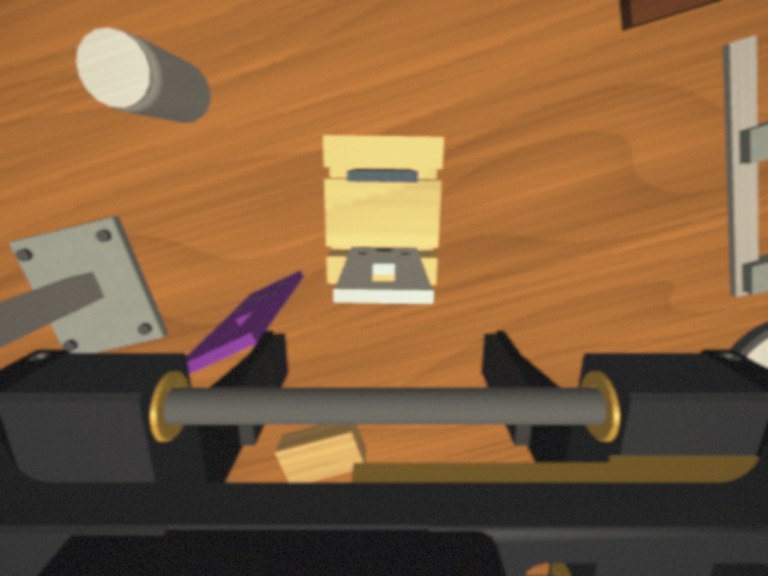

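The wrist picture shows the aluminium plate's top face at (333–434, 290–303) with its slot below it. It lies square to the jaws, and the purple plate at (245,320) is clear on the left.

```bash
python3 -c "
from h import *
c=load('w1');q=np.array([atz(c,(a/1.5,b/1.5),.17) for a,b in((333,290),(434,290),(433,303),(333,302))]);print(q,q.mean(0),np.linalg.norm(q[0]-q[1]));d=q[0]-q[1]+q[3]-q[2];print(np.degrees(np.arctan2(d[0],d[1])))
m=q.mean(0);go(m[0],m[1],.309,-16)"
```

```text
[[ 0.59503639 -0.10681513  0.17      ]
 [ 0.57849486 -0.16526466  0.17      ]
 [ 0.5705962  -0.16271139  0.17      ]
 [ 0.58775106 -0.10444942  0.17      ]] [ 0.58296963 -0.13481015  0.17      ] 0.06074512304284618
16.104236878844304
xyz [ 0.45 -0.32 11.11] twist [0.05 0.08 0.  ] t 1.65
```

servo_tool:
  plan:
    - {"xyz":[0.4,-0.25,2],"twist":[0,0,0],"jaw":0}
    - {"xyz":[0.4,-0.25,5],"twist":[0,0,0],"jaw":0}
    - {"xyz":[0.4,-0.25,8],"twist":[0,0,0],"jaw":0}
    - {"xyz":[0.4,-0.25,10],"twist":[0,0,0],"jaw":0}
    - {"xyz":[0.4,-0.25,11.1],"twist":[0,0,0],"jaw":0}
    - {"xyz":[0.4,-0.25,11.1],"twist":[0,0,0],"jaw":0}
    - {"xyz":[0.4,-0.25,11.1],"twist":[0,0,0],"jaw":0}

```text
time_s: 2.23
tool_pos: [0.5824, -0.1362, 0.3101]
tool_rot: [180.0, 0.0, -16.1]
force: [0.3, -1.0, 0.7]
grip_width: 0.0869
grasp_force: 0.0
```

servo_tool:
  plan:
    - {"xyz":[0,0,0],"twist":[0,0,0],"jaw":0.15}
    - {"xyz":[0,0,0],"twist":[0,0,0],"jaw":0.2}
    - {"xyz":[0,0,0],"twist":[0,0,0],"jaw":0.25}
    - {"xyz":[0,0,0],"twist":[0,0,0],"jaw":0.3}
    - {"xyz":[0,0,0],"twist":[0,0,0],"jaw":0.35}
    - {"xyz":[0,0,0],"twist":[0,0,0],"jaw":0.4}
    - {"xyz":[0,0,0],"twist":[0,0,0],"jaw":0.5}
    - {"xyz":[0,0,0],"twist":[0,0,0],"jaw":0.5}
  newtons: 45

```text
time_s: 2.9
tool_pos: [0.5829, -0.135, 0.3102]
tool_rot: [180.0, -0.0, -16.0]
force: [-0.5, -0.0, 2.5]
grip_width: 0.0598
grasp_force: 45.0
```

servo_tool:
  plan:
    - {"xyz":[0,0,-1],"twist":[0,0,0],"jaw":0.5}
    - {"xyz":[0,0,-3],"twist":[0,0,0],"jaw":0.5}
    - {"xyz":[0,0,-6],"twist":[0,0,0],"jaw":0.5}
    - {"xyz":[0,0,-9],"twist":[0,0,0],"jaw":0.5}
    - {"xyz":[0,0,-12],"twist":[0,0,0],"jaw":0.5}
    - {"xyz":[0,0,-15],"twist":[0,0,0],"jaw":0.5}
    - {"xyz":[0,0,-17],"twist":[0,0,0],"jaw":0.5}
    - {"xyz":[0,0,-18],"twist":[0,0,0],"jaw":0.5}
    - {"xyz":[0,0,-18],"twist":[0,0,0],"jaw":0.5}

```text
time_s: 3.65
tool_pos: [0.5829, -0.1348, 0.4922]
tool_rot: [-180.0, -0.2, -16.0]
force: [0.7, -0.2, -2.0]
grip_width: 0.0596
grasp_force: 45.0
```

```bash
python3 -c "
from h import *
print(env.get_obs()['tool_pos'],env.get_obs()['force']);go(.461,.1767,.49,-3.5)"
```

```text
[ 0.58287312 -0.13482987  0.49216478] [ 0.65783917 -0.15520379 -1.96279956]
xyz [-20.31 -26.58   0.14] twist [  0.02  -0.21 -12.51] t 3.65
```

servo_tool:
  plan:
    - {"xyz":[-2.2,-1.5,0],"twist":[0,0,-1],"jaw":0.5}
    - {"xyz":[-5,-4,0],"twist":[0,0,-2.5],"jaw":0.5}
    - {"xyz":[-8,-6.5,0],"twist":[0,0,-4],"jaw":0.5}
    - {"xyz":[-11,-9,0],"twist":[0,0,-5.5],"jaw":0.5}
    - {"xyz":[-14,-11.5,0],"twist":[0,0,-7],"jaw":0.5}
    - {"xyz":[-16,-14.5,0],"twist":[0,0,-8.5],"jaw":0.5}
    - {"xyz":[-18,-17.5,0],"twist":[0,0,-10],"jaw":0.5}
    - {"xyz":[-19.5,-20.5,0],"twist":[0,0,-11.5],"jaw":0.5}
    - {"xyz":[-20.3,-23.8,0],"twist":[0,0,-12.5],"jaw":0.5}
    - {"xyz":[-20.3,-26,0],"twist":[0,0,-12.5],"jaw":0.5}

```text
time_s: 4.48
tool_pos: [0.4569, 0.1749, 0.4883]
tool_rot: [180.0, 0.1, -3.2]
force: [0.7, 0.2, -1.9]
grip_width: 0.0594
grasp_force: 45.0
```

servo_tool:
  plan:
    - {"xyz":[0,-0.5,0],"twist":[0,0,0],"jaw":0.5}
    - {"xyz":[0,-0.5,0],"twist":[0,0,0],"jaw":0.5}
    - {"xyz":[0,-0.5,0],"twist":[0,0,0],"jaw":0.5}

```text
time_s: 4.73
tool_pos: [0.4595, 0.1749, 0.4881]
tool_rot: [179.9, 0.2, -3.5]
force: [-0.1, -0.1, -2.4]
grip_width: 0.0596
grasp_force: 45.0
```

```bash
python3 -c "
from h import *
print(env.get_obs()['tool_pos'],env.get_obs()['force']);go(.461,.1767,.405,-3.5)
a=snap('wrist','w2');b=snap('side','s2');t=snap('top','t2')
w=cv2.resize(a['img'][:,:,::-1][:256],(800,400));
s=cv2.resize(b['img'][100:200,180:310][:,:,::-1],None,fx=3,fy=3,interpolation=cv2.INTER_CUBIC)
q=cv2.resize(t['img'][150:270,100:240][:,:,::-1],None,fx=2.5,fy=2.5,interpolation=cv2.INTER_CUBIC)
o=np.zeros((600,800,3),np.uint8);o[:300,:390]=s;o[300:600,:350]=q
o[:300,400:]=cv2.resize(a['img'][:,:,::-1],(400,300));cv2.imwrite('pics/m2.png',o)"
```

```text
[0.45954326 0.17490348 0.48814263] [-0.09403024 -0.07090445 -2.4067904 ]
xyz [ 0.16 -0.2   8.31] twist [ 0.09  0.17 -0.04] t 4.7333
```

View pics/m2.png

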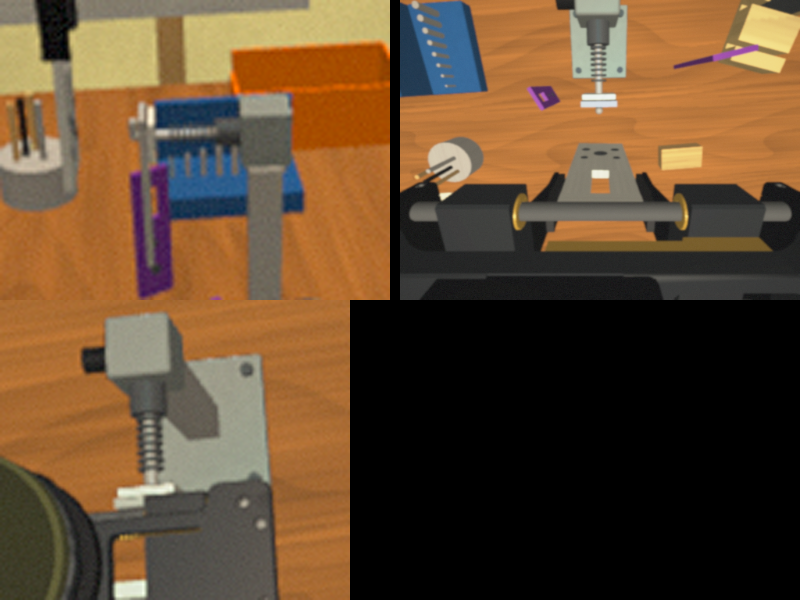

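The mosaic shows the plate in the jaws in front of the hook. In the wrist view the tip is at (599,111), in line with the plate's slot at (600,174). An enlarged crop comes next.

```bash
python3 -c "
from h import *
a=load('w2')['img'][:,:,::-1];s=load('s2')['img'][:,:,::-1]
o=np.zeros((600,800,3),np.uint8)
o[:600,:400]=cv2.resize(a[0:150,206:306],None,fx=4,fy=4,interpolation=cv2.INTER_CUBIC)
o[:600,400:]=cv2.resize(s[95:195,195:262],(400,600),interpolation=cv2.INTER_CUBIC)
cv2.imwrite('pics/m3.png',o)"
```

```text
(no output)
```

View pics/m3.png

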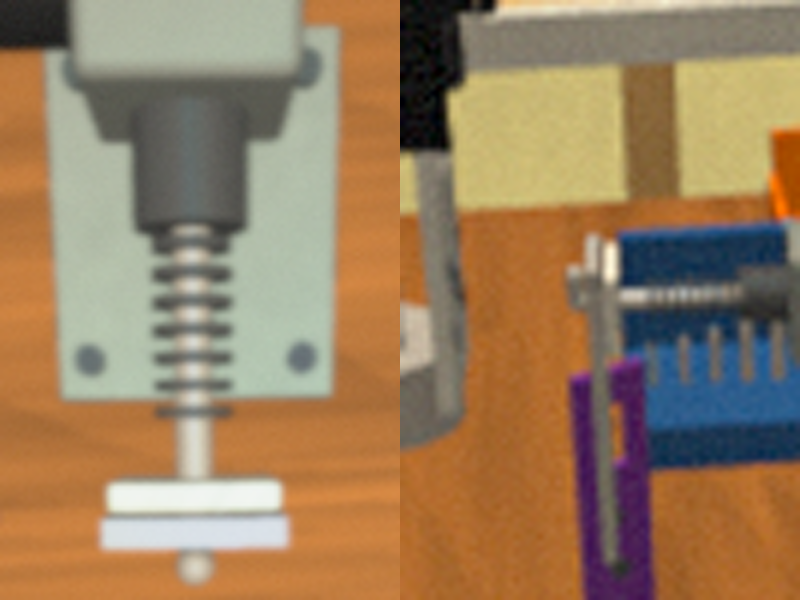

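Left: tip top at crop (195,568), rod at (194,460) running up to (190,235) at the sleeve. Right: tip at (575,285).

```bash
python3 -c "
from h import *
a=load('w2');S=load('s2')
f=lambda p:np.array(p)/4+[206,0]-.4
g=lambda p:(np.array(p)-[400,0])/[400/67,6]+[195,95]-.4
tip=atz(a,f((195,568)),.234);print('tip',tip)
r1=atz(a,f((194,465)),.2235);r2=atz(a,f((189,238)),.2235);print(r1,r2,np.degrees(np.arctan2(*(r2-r1)[[1,0]])), np.degrees(np.arctan2(*(r2-tip)[[1,0]])))
print('narrow/presser edge yaw',[np.degrees(np.arctan2((q-p)[0],(q-p)[1])) for p,q in((atz(a,f((290,548)),.245),atz(a,f((100,549)),.245)),(atz(a,f((284,484)),.24),atz(a,f((106,482)),.24)))])
print('tip tri',tri(a,f((195,568)),S,g((575,268))))
o=env.get_obs();print(o['tool_pos'],o['tool_rot'])
for z in(.21,):
  pass
"
```

```text
tip [0.51319526 0.17294646 0.234     ]
[0.53433845 0.17187318 0.2235    ] [0.57966486 0.16999335 0.2235    ] -2.374876243733099 -2.543868521186909
narrow/presser edge yaw [np.float64(3.262153580778186), np.float64(4.1816787539780815)]
tip tri (array([0.51215275, 0.17300127, 0.23572689]), np.float64(0.0024908974006406445))
[0.45989527 0.17413696 0.4890488 ] [ 1.79942442e+02  6.40786050e-02 -3.68501663e+00]
```

servo_tool:
  plan:
    - {"xyz":[0,-0.1,2],"twist":[0,0,0],"jaw":0.5}
    - {"xyz":[0,-0.2,4.5],"twist":[0,0,0.2],"jaw":0.5}
    - {"xyz":[0,-0.2,7],"twist":[0,0,0.2],"jaw":0.5}
    - {"xyz":[0,-0.2,8.2],"twist":[0,0,0.2],"jaw":0.5}
    - {"xyz":[1,-0.2,8.2],"twist":[0,0,0.2],"jaw":0.5}
    - {"xyz":[2.5,-0.2,8.2],"twist":[0,0,0.2],"jaw":0.5}
    - {"xyz":[3.5,-0.2,8.2],"twist":[0,0,0.2],"jaw":0.5}
    - {"xyz":[3.8,-0.2,8.2],"twist":[0,0,0.2],"jaw":0.5}
    - {"xyz":[3.8,-0.2,8.2],"twist":[0,0,0.2],"jaw":0.5}
    - {"xyz":[3.8,-0.2,8.2],"twist":[0,0,0.2],"jaw":0.5}

```text
time_s: 5.72
tool_pos: [0.4975, 0.1755, 0.4078]
tool_rot: [-180.0, 0.0, -3.7]
force: [-0.5, -0.3, -2.6]
grip_width: 0.0598
grasp_force: 45.0
```

```bash
python3 -c "
from h import *
o=env.get_obs();print(o['tool_pos'],o['tool_rot'],o['force'])
u=np.array([np.cos(np.radians(3.3)),-np.sin(np.radians(3.3))]);d=o['tool_pos'][:2]-[.5125,.173];print('stand',d@u,d@[-u[1],u[0]])
a=snap('wrist','w4');b=snap('side','s4')
m=np.zeros((600,800,3),np.uint8)
m[:,:400]=cv2.resize(a['img'][0:150,206:306][:,:,::-1],None,fx=4,fy=4,interpolation=cv2.INTER_CUBIC)
m[:,400:]=cv2.resize(b['img'][95:195,195:262][:,:,::-1],(400,600),interpolation=cv2.INTER_CUBIC)
cv2.imwrite('pics/m4.png',m)"
```

```text
[0.49748015 0.17553237 0.40779426] [-1.79990421e+02  4.34012415e-02 -3.72590034e+00] [-0.46878083 -0.27855433 -2.60503996]
stand -0.015140714583815704 0.0016635689104878605
```

View pics/m4.png

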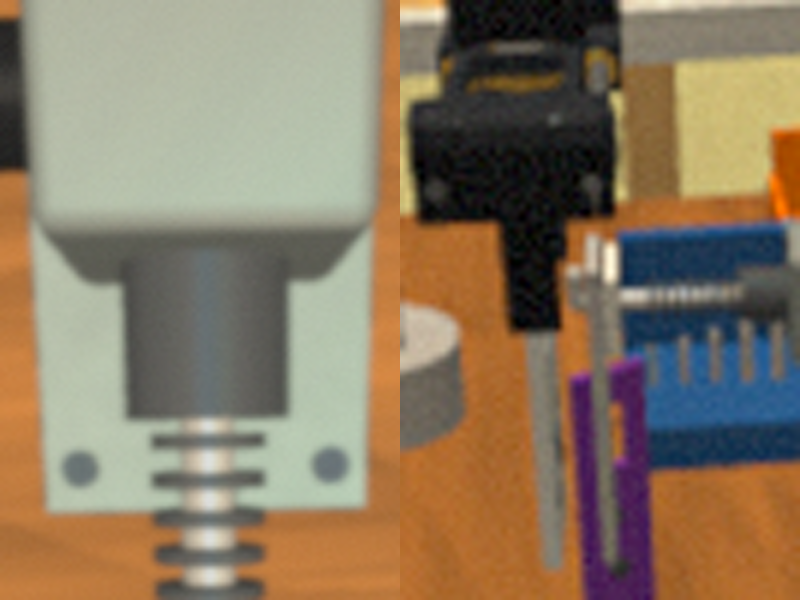

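The plate is upright and just in front of the tip. The rod is at crop x≈207, about 1.5 mm to the right of centre, so I correct for that and advance gently.

servo_tool:
  plan:
    - {"xyz":[0,0.15,0],"twist":[0,0,0.3],"jaw":0.5}
    - {"xyz":[0.3,0.15,0],"twist":[0,0,0.3],"jaw":0.5}
    - {"xyz":[0.6,0.15,0],"twist":[0,0,0.3],"jaw":0.5}
    - {"xyz":[0.9,0.15,0],"twist":[0,0,0.3],"jaw":0.5}
    - {"xyz":[1.1,0.15,0],"twist":[0,0,0.3],"jaw":0.5}
    - {"xyz":[1.3,0.15,0],"twist":[0,0,0.3],"jaw":0.5}
    - {"xyz":[1.3,0.15,0],"twist":[0,0,0.3],"jaw":0.5}

```text
time_s: 6.4
tool_pos: [0.511, 0.1731, 0.4076]
tool_rot: [-180.0, 0.0, -4.0]
force: [0.0, -0.1, -3.2]
grip_width: 0.0594
grasp_force: 45.0
```

servo_tool:
  plan:
    - {"xyz":[0.1,0,0],"twist":[0,0,0],"jaw":0.5}
    - {"xyz":[0.2,0,0],"twist":[0,0,0],"jaw":0.5}
    - {"xyz":[0.3,0,0],"twist":[0,0,0],"jaw":0.5}
    - {"xyz":[0.4,0,0],"twist":[0,0,0],"jaw":0.5}
    - {"xyz":[0.5,0,0],"twist":[0,0,0],"jaw":0.5}
    - {"xyz":[0.6,0,0],"twist":[0,0,0],"jaw":0.5}
    - {"xyz":[0.6,0,0],"twist":[0,0,0],"jaw":0.5}
    - {"xyz":[0.6,0,0],"twist":[0,0,0],"jaw":0.5}

```text
time_s: 7.07
tool_pos: [0.5158, 0.1731, 0.4075]
tool_rot: [180.0, 0.1, -4.0]
force: [-4.7, 0.2, -0.2]
grip_width: 0.0598
grasp_force: 45.0
```

servo_tool:
  plan:
    - {"xyz":[0.1,0,0],"twist":[0,0,-0.2],"jaw":0.5}
    - {"xyz":[0.2,0,0],"twist":[0,0,-0.5],"jaw":0.5}
    - {"xyz":[0.3,0,0],"twist":[0,0,-0.5],"jaw":0.5}
    - {"xyz":[0.4,0,0],"twist":[0,0,-0.5],"jaw":0.5}
    - {"xyz":[0.5,0,0],"twist":[0,0,-0.5],"jaw":0.5}
    - {"xyz":[0.6,0,0],"twist":[0,0,-0.5],"jaw":0.5}
    - {"xyz":[0.7,0,0],"twist":[0,0,-0.5],"jaw":0.5}
    - {"xyz":[0.7,0,0],"twist":[0,0,-0.5],"jaw":0.5}
    - {"xyz":[0.7,0,0],"twist":[0,0,-0.5],"jaw":0.5}

```text
time_s: 7.82
tool_pos: [0.522, 0.1729, 0.4073]
tool_rot: [179.9, 0.3, -3.4]
force: [-8.2, -1.0, 0.6]
grip_width: 0.0596
grasp_force: 45.0
```

```bash
python3 -c "
from h import *
o=env.get_obs();print(o['tool_pos'],o['tool_rot'],o['force'])
u=np.array([np.cos(np.radians(3.3)),-np.sin(np.radians(3.3))]);d=o['tool_pos'][:2]-[.5125,.173];print('stand',d@u,d@[-u[1],u[0]])
a=snap('top','t5');b=snap('side','s5')
m=np.zeros((600,800,3),np.uint8)
m[:,:400]=cv2.resize(a['img'][165:265,110:177][:,:,::-1],(400,600),interpolation=cv2.INTER_CUBIC)
m[:,400:]=cv2.resize(b['img'][95:195,195:262][:,:,::-1],(400,600),interpolation=cv2.INTER_CUBIC)
cv2.imwrite('pics/m5.png',m)"
```

```text
[0.52202513 0.17287677 0.40727073] [179.93164044   0.28281217  -3.43910166] [-8.2381482 -1.007042   0.6441421]
stand 0.009516428344377144 0.00042527577105572363
```

View pics/m5.png

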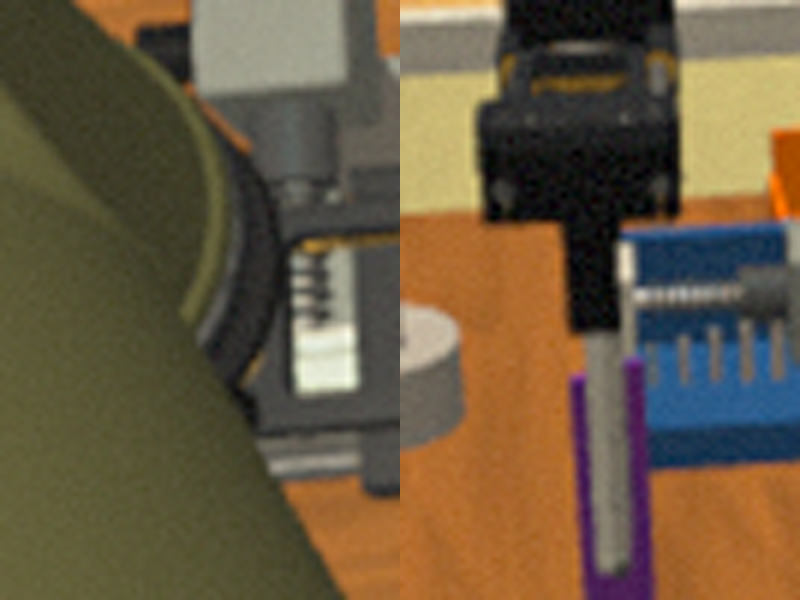

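Left shows the spring compressed. Right shows the wide plate against the narrow one, with the sprung plate at crop (627,270). I push 2 mm more, then lower in stages.

servo_tool:
  plan:
    - {"xyz":[0.1,0,0],"twist":[0,0,0],"jaw":0.5}
    - {"xyz":[0.2,0,0],"twist":[0,0,0],"jaw":0.5}
    - {"xyz":[0.2,0,0],"twist":[0,0,0],"jaw":0.5}
    - {"xyz":[0.2,0,0.2],"twist":[0,0,0],"jaw":0.5}
    - {"xyz":[0.2,0,0.4],"twist":[0,0,0],"jaw":0.5}
    - {"xyz":[0.2,0,0.6],"twist":[0,0,0],"jaw":0.5}
    - {"xyz":[0.2,0,0.7],"twist":[0,0,0],"jaw":0.5}
    - {"xyz":[0.2,0,0.7],"twist":[0,0,0],"jaw":0.5}

```text
time_s: 8.58
tool_pos: [0.5236, 0.1735, 0.4002]
tool_rot: [180.0, 0.3, -3.4]
force: [-9.5, 2.0, 0.0]
grip_width: 0.0594
grasp_force: 45.0
```

servo_tool:
  plan:
    - {"xyz":[0,0,0.15],"twist":[0,0,0],"jaw":0.5}
    - {"xyz":[0,0,0.3],"twist":[0,0,0],"jaw":0.5}
    - {"xyz":[0,0,0.45],"twist":[0,0,0],"jaw":0.5}
    - {"xyz":[0,0,0.6],"twist":[0,0,0],"jaw":0.5}
    - {"xyz":[0,0,0.7],"twist":[0,0,0],"jaw":0.5}
    - {"xyz":[0,0,0.7],"twist":[0,0,0],"jaw":0.5}

```text
time_s: 9.08
tool_pos: [0.5236, 0.1736, 0.3933]
tool_rot: [-180.0, 0.3, -3.4]
force: [-9.8, 1.0, 1.0]
grip_width: 0.0598
grasp_force: 45.0
```

servo_tool:
  plan:
    - {"xyz":[0,0,0.15],"twist":[0,0,0],"jaw":0.5}
    - {"xyz":[0,0,0.3],"twist":[0,0,0],"jaw":0.5}
    - {"xyz":[0,0,0.45],"twist":[0,0,0],"jaw":0.5}
    - {"xyz":[0,0,0.55],"twist":[0,0,0],"jaw":0.5}
    - {"xyz":[0,0,0.55],"twist":[0,0,0],"jaw":0.5}

```text
time_s: 9.5
tool_pos: [0.5236, 0.1736, 0.3878]
tool_rot: [180.0, 0.3, -3.4]
force: [-9.3, 1.3, -0.5]
grip_width: 0.0594
grasp_force: 45.0
```

servo_tool:
  plan:
    - {"xyz":[0,0,0.1],"twist":[0,0,0],"jaw":0.5}
    - {"xyz":[0,0,0.2],"twist":[0,0,0],"jaw":0.5}
    - {"xyz":[0,0,0.2],"twist":[0,0,0],"jaw":0.5}

```text
time_s: 9.75
tool_pos: [0.5236, 0.1737, 0.3862]
tool_rot: [180.0, 0.3, -3.4]
force: [-8.9, -0.1, 2.7]
grip_width: 0.0592
grasp_force: 45.0
```

servo_tool:
  plan:
    - {"xyz":[0,0,0.05],"twist":[0,0,0],"jaw":0.5}
    - {"xyz":[0,0,0.1],"twist":[0,0,0],"jaw":0.5}
    - {"xyz":[0,0,0.1],"twist":[0,0,0],"jaw":0.5}

```text
time_s: 10.0
tool_pos: [0.5236, 0.1737, 0.3861]
tool_rot: [180.0, 0.3, -3.4]
force: [-12.3, 0.5, 7.1]
grip_width: 0.0595
grasp_force: 45.0
```

servo_tool:
  plan:
    - {"xyz":[0,0,-0.08],"twist":[0,0,0],"jaw":0.5}
    - {"xyz":[-0.1,0,-0.08],"twist":[0,0,0],"jaw":0.5}
    - {"xyz":[-0.2,0,-0.08],"twist":[0,0,0],"jaw":0.5}
    - {"xyz":[-0.2,0,-0.08],"twist":[0,0,0],"jaw":0.5}

```text
time_s: 10.33
tool_pos: [0.5224, 0.1735, 0.3861]
tool_rot: [-180.0, 0.1, -3.4]
force: [-6.8, 1.1, 1.4]
grip_width: 0.0593
grasp_force: 45.0
```

servo_tool:
  plan:
    - {"xyz":[-0.05,0,0],"twist":[0,0,0],"jaw":0.5}
    - {"xyz":[-0.1,0,0],"twist":[0,0,0],"jaw":0.5}
    - {"xyz":[-0.1,0,0],"twist":[0,0,0],"jaw":0.5}

```text
time_s: 10.58
tool_pos: [0.5217, 0.1735, 0.3861]
tool_rot: [-180.0, 0.1, -3.4]
force: [-5.3, 1.2, 0.4]
grip_width: 0.0595
grasp_force: 45.0
```

servo_tool:
  plan:
    - {"xyz":[-0.05,0,0],"twist":[0,0,0],"jaw":0.5}
    - {"xyz":[-0.08,0,0],"twist":[0,0,0],"jaw":0.5}
    - {"xyz":[-0.08,0,0],"twist":[0,0,0],"jaw":0.5}

```text
time_s: 10.83
tool_pos: [0.5213, 0.1734, 0.3861]
tool_rot: [-179.9, 0.0, -3.4]
force: [-4.6, 3.9, 0.0]
grip_width: 0.0595
grasp_force: 45.0
```

servo_tool:
  plan:
    - {"xyz":[-0.05,0,0],"twist":[0,0,0],"jaw":0.5}
    - {"xyz":[-0.1,0,0],"twist":[0,0,0],"jaw":0.5}
    - {"xyz":[-0.1,0,0],"twist":[0,0,0],"jaw":0.5}

```text
time_s: 11.08
tool_pos: [0.5209, 0.1733, 0.3862]
tool_rot: [-179.9, -0.1, -3.5]
force: [-1.1, 5.1, -2.2]
grip_width: 0.0596
grasp_force: 45.0
```

servo_tool:
  plan:
    - {"xyz":[0,0,0],"twist":[0,0,0],"jaw":0.5}
    - {"xyz":[0,0,0.05],"twist":[0,0,0],"jaw":0.4}
    - {"xyz":[0,0,0.05],"twist":[0,0,0],"jaw":0.29}
    - {"xyz":[0,0,0.05],"twist":[0,0,0],"jaw":0.27}
    - {"xyz":[0,0,0.05],"twist":[0,0,0],"jaw":0.25}
    - {"xyz":[0,0,0.05],"twist":[0,0,0],"jaw":0.22}
    - {"xyz":[0,0,0.05],"twist":[0,0,0],"jaw":0.18}
  newtons: 10

```text
time_s: 11.67
tool_pos: [0.5212, 0.1714, 0.3855]
tool_rot: [179.9, -0.0, -3.6]
force: [-0.6, -0.7, -0.0]
grip_width: 0.0685
grasp_force: 0.0
```

servo_tool:
  plan:
    - {"xyz":[0,0,0],"twist":[0,0,0],"jaw":0.14}
    - {"xyz":[0,0,0],"twist":[0,0,0],"jaw":0.1}
    - {"xyz":[0,0,-0.2],"twist":[0,0,0],"jaw":0.1}
    - {"xyz":[0,0,-1],"twist":[0,0,0],"jaw":0.1}
    - {"xyz":[0,0,-2.5],"twist":[0,0,0],"jaw":0.1}
    - {"xyz":[0,0,-5],"twist":[0,0,0],"jaw":0.1}
    - {"xyz":[0,0,-8],"twist":[0,0,0],"jaw":0.1}
    - {"xyz":[-2,0,-11],"twist":[0,0,0],"jaw":0.1}
    - {"xyz":[-5,0,-12],"twist":[0,0,0],"jaw":0.1}
    - {"xyz":[-7,0,-12],"twist":[0,0,0],"jaw":0.1}

```text
time_s: 12.5
tool_pos: [0.4496, 0.1783, 0.5096]
tool_rot: [-179.9, -0.3, -3.4]
force: [-0.4, 1.1, 0.2]
grip_width: 0.0784
grasp_force: 0.0
```

```bash
python3 -c "
from h import *
o=env.get_obs();print(o['tool_pos'],o['force'],o['grip_width'])
a=snap('wrist','w6');b=snap('side','s6')
m=np.zeros((600,800,3),np.uint8)
m[:400,:400]=cv2.resize(a['img'][0:200,156:356][:,:,::-1],None,fx=2,fy=2,interpolation=cv2.INTER_CUBIC)
m[:,400:]=cv2.resize(b['img'][95:195,195:262][:,:,::-1],(400,600),interpolation=cv2.INTER_CUBIC)
cv2.imwrite('pics/m6.png',m)"
```

```text
[0.44955763 0.17832161 0.50955823] [-0.38631948  1.11965365  0.16402761] 0.0783873457071303
```

View pics/m6.png

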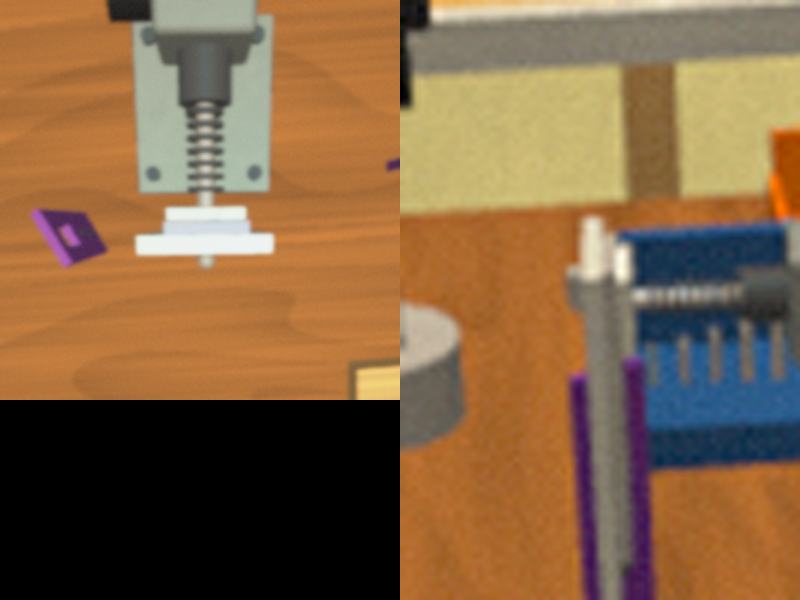

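The wrist view shows tip, wide plate, narrow plate and sprung plate in order along the rod (tip at (207,261), wide plate at (205,243)). The side view shows both hanging upright, and the gripper is clear.

```bash
python3 -c "
from h import *
print(env.sign_off())"
```

```text
the job is handed in; nothing more can be done
None
```

The wide template hangs on the hook behind the tip and in front of the narrow one, which is still on the rod; I let go, backed the gripper clear and handed the job in at about 12.6 s, with seating on the rod judged by touch (the plate stopped going down at about 7 N) because the cameras are too coarse to confirm it.

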